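Find the heavy side of a blank on the lathe and hold it down

TASK

Push the lathe's open belt flap up until it is fully shut. Then turn the spindle by the crank handle on its handwheel to feel where the wooden blank is heavy, carrying the heavy side up over the top at least once (a whole turn does this), and bring it round until the heavy side hangs straight down. Finish still gripping the crank handle, with the spindle held still there, and do not disturb the loose things on the bench.

Things in the scene. Friction and masses are not known exactly. Their poses are not given: they have to be found in the camera images.
- lathe: white bench-top wood lathe, fixed, 660 long, 190 wide. Origin on the bench below the headstock's middle; its x points to the rear (away from the robot), y along the spindle to the handwheel end, z up. Headstock 150 (x) by 200 (y), top at 310. Spindle 235 high. Towards -y: chuck, blank (wooden disc, diameter 176, y -236 to -171), tailstock (under 290 high)
- flap (a joint): bottom-hinged flap on the headstock's front face: painted plate 130 wide, 85 high, 6 thick; rad; 0 = shut, upright; grows as its top edge leans out to the robot; starts 0.35 to 0.75 open. Stiff hinge (0.08 N m) stays where left; about 2 N on its upper part towards the headstock shuts it against a stop
- flap_edge (a point): middle of the flap's free (upper) edge; when shut it lies at lathe x -79, y 0, z 298. It rises as the flap shuts and, far open, can jam on a finger that pushes it without rising along
- flap_hinge (a point): middle of the flap's hinge line, which runs along lathe y, at lathe x -76, z 213
- spindle (a joint): turn of handwheel, chuck and blank, rad, any number of turns; grows as the wheel's top goes to lathe +x; 0: crank at the top. It does not tell where the heavy side is: feel that. Belt drag 0.18 N m resists both ways and keeps it where left; the heavy side hinders going up and helps going down, by 0.125 to 0.16 N m when level with the axis (0.3 to 5.7 N in all at the crank)
- hub (a point): point on the spindle axis in the plane in which the crank handle is to be gripped (lathe x 0, y 193, z 235); does not turn. The handwheel (diameter 170, 16 thick) has its outer face at lathe y 128, its nut ends at y 138
- crank_grip (a point): the place to grip on the crank handle, 60 from the spindle axis, always level with point hub along the lathe's y. It goes round with the wheel
- blank_mid (a point): a point for the judge, in the middle of the blank, a hair (0.05 mm) off the spindle axis on the blank's heavy side and turning with it: too little for any reading to show which side that is (its axes show nothing of it either), so feel for it
- crank: the crank handle: a black sleeve, diameter 20, 80 long, parallel to the spindle (lathe y 135 to 215), that spins freely on its pin, so fingers that hold it need not turn with the wheel. Origin at its middle, 60 from the spindle axis; its own y lies along the spindle
- gouge: bystander, not to be moved: turning gouge 340 long, wooden handle, lying on the bench in front of the lathe, 34 high; origin at its underside
- mallet: bystander, not to be moved: wooden mallet lying in front of the lathe, 240 long, 74 high; origin at its underside
- chuck_key: bystander, not to be moved: T-shaped steel chuck key lying under the handwheel, 12 high; origin at its underside
- wax_tin: bystander, not to be moved: flat tin, diameter 80, 50 high, left of the lathe; origin at its underside
- bowl: bystander, not to be moved: small turned bowl, diameter 130, 50 high, left of the lathe; origin at its underside
- pen_blank: bystander, not to be moved: square wooden bar 150 by 30 by 30 in front, left; origin at its underside
- sand_pad: bystander, not to be moved: round rubber pad, diameter 76, 22 high, behind and left; origin at its underside
- offcut: bystander, not to be moved: plywood block 90 by 70 by 45, front left; origin at its underside

How it is judged:
On the way, in this order (a step that is already met when the one before it is completed fails the run):
1. the belt flap has been pushed up shut (value of joint flap below 0.08 rad), for 0.2 s.
2. the heavy side has been carried over the top (within 0.4 rad of straight up) (z of blank_mid in the frame of lathe above 0.235046 m), for 0.1 s.
At the end, for the whole second after the job is handed in: the flap is shut (within 0.08 rad); after the heavy side has once gone over the top, it is straight down (within 0.35 rad); the fingers grip the crank handle with more than 1 N and the spindle stands still (under 0.1 rad/s), held so through the last second (z of blank_mid in the frame of lathe below 0.234953 m and value of joint flap below 0.08 rad and contact force between the fingers and crank above 1 N and velocity of joint spindle between -0.1 and 0.1 rad/s); the arm keeps its last pose, push and grip.
It fails at once if a loose thing on the bench is shoved by more than 3 cm (distance of any of gouge, mallet, chuck_key, wax_tin, bowl, pen_blank, sand_pad, offcut from where it was at the start of the episode above 0.03 m).
It also fails if it takes over 72 s, if anything falls off the work surface, if the arm or the gripper's body presses on something with over 40 N, if the wrist force passes 120 N, or if a joint passes its speed limit or range.

ROBOT

A 7-joint arm with a two-finger parallel gripper is mounted at the origin on the work surface. World frame = base frame: x ahead of the robot, y to its left, z up, the work surface at z = 0. Lengths are in m, angles in rad, forces in N, time in s.
With the tool pointing down it reaches from about 0.4 to 0.9 m from the base axis. Payload 5.6 kg.
Tool frame: the origin (TCP) lies at the very end of the fingers, on their centre line; the grasp point (between the pads) lies 19 mm behind it; y points along the fingers, x is the direction in which the jaws open and shut, and the axes are right-handed (so a half turn about y gives the same grasp; the last joint's range is limited). The gripper opens to 92 mm and grips with 3 to 60 N. Pads are 20 mm wide; open, the fingers measure 128 mm over their backs; the gripper's body (75 mm by 189 mm) begins 69 mm behind the grasp point.
Start: joints at [-1.265, 0.468, -0.012, 1.603, 0.006, 1.071, -0.056], TCP at [0.222, 0.611, 0.215] pointing down, gripper open.
Joint ranges: [-2.53, 2.53], [-0.31, 2.02], [-1.57, 1.55], [0.28, 2.44], [-1.29, 4.43], [0.15, 1.84], [-2.92, 2.92]. Speed limits (rad/s): [2.57, 2.57, 3.14, 3.14, 3.14, 3.14, 3.14].

INTERFACE

Orientations are given as a unit quaternion [x, y, z, w].
In Python, from bench import manip gives the robot as it stands.
- The arm moves only by the shell command python3 -m crank 'ROWS'. ROWS is JSON, one flat list of numbers, 7 for each row, row after row: the shift along the world's x, y, z in mm, then the turn, a rotation vector about the world's x, y, z in rad, then the closure in counts, from 0 (fully open) to 255 (shut). In form: [tx, ty, tz, rx, ry, rz, gripper, tx, ty, tz, rx, ry, rz, gripper, ...]. A call has 1 to 8 rows; each row is the pose to reach, as a shift and turn from the pose commanded when the call began; what a row does not reach only later rows make up. A row lasts 1/12 s, in which the tool goes at most 41.7 mm and 7.16 degrees, less where a joint would pass 70% of its speed; a pose out of reach is approached as far as the arm can. A call with a gripper value outside its range is refused whole. The fingers move at their own pace and stop on an object; the grip force is fixed at half the most. Time passes only in rows, so rows that repeat a pose let the fingers close. It gives the time, the measured TCP pose, the force and the opening at its end, in the units of the state.
- manip.sense(): the state, without advancing time (a new reading comes with each control period).
- manip.grab_frame(name): name is "side" or "top"; returns a dict with "image" (420x560x3 uint8, blue, green, red), "fx", "fy", "cx", "cy" (pixels), "world_from_camera" (4x4, takes a point from camera to world coordinates). Camera axes: x right, y down, z forward; pixel columns grow to the right and rows downward; lengths in m; the calibration is good to about 2 mm. A picture is of the moment at which its call begins. There is no depth.
- manip.sign_off(): hands the job in, once; it reports no verdict.
Trained networks look in a picture, given as the dict that the camera call returned (one of the last four; its "shot" number tells which), for a name from the list of things; names that differ only in an ending like _2 or _b are one class to them, and where a whole thing is asked for, a point or a joint stands for the part that bears it (a point fixed in the world has none). Each returns a list of dicts, best first, with "p" (0 to 1); they miss things now and then, are a little off and sometimes report something else, mostly with a low value. They report only what shows in the picture. A call takes as long as a camera call.
- manip.boxes_of(picture, thing): "xyz" ([x, y, z] in m, in the coordinates of the camera as it stood for that picture, good to about 4 mm: the middle of the surface that is visible of it).
- manip.masks_of(picture, thing): "mask" (420x560 bool, what is visible of it).
The state is a dict: "time": time; "qpos": joint angles; "qvel": joint speeds; "tau": joint torques, N m; "position": TCP position; "orientation": TCP orientation; "ft_force": force on the tool from outside, world axes, zero at the start; "moment": the same for the moment, N m; "opening": finger opening in m.
Only numpy, scipy, OpenCV 4.12 (cv2) and the standard library are available. Lean on these libraries where they do the work, as an engineer would, in place of code of your own. Each camera call takes 0.05 s, during which the arm holds its last target.

## Working session

There is one attempt and no reset: what is moved stays moved. The work goes in short steps, Python scripts to look and compute and a shell command to move; the robot and the scene stay as the last step left them, time stands still between calls to the robot, and variables do not carry over. Pictures are saved under pics/ and viewed, and the job is handed in when it is done.

```bash
mkdir -p pics; ls; cat > h.py <<'E'
from bench import manip
import numpy as np, cv2
def w(pic,p):
    T=np.array(pic["world_from_camera"]); return (T@np.r_[p,1])[:3]
def px(pic,P):
    T=np.linalg.inv(np.array(pic["world_from_camera"])); c=(T@np.r_[P,1])[:3]
    return pic["fx"]*c[0]/c[2]+pic["cx"], pic["fy"]*c[1]/c[2]+pic["cy"]
E
python3 - <<'E'
from h import *
s=manip.sense(); print(s)
for n in("side","top"):
    f=manip.grab_frame(n); cv2.imwrite(f"pics/{n}0.png",f["image"]); print(n,np.round(f["world_from_camera"],3).tolist(),f["fx"])
    for t in("lathe","flap","crank","spindle","flap_edge","flap_hinge","crank_grip","hub","gouge","mallet","chuck_key"):
        for d in manip.boxes_of(f,t)[:2]: print(t,round(d["p"],2),np.round(w(f,d["xyz"]),3))
E
```

```text
pics
{'time': 0.0, 'qpos': array([-1.26496535,  0.46835907, -0.01157143,  1.60361531,  0.00600913,
        1.07139803, -0.0562788 ]), 'qvel': array([ 0.00118873, -0.00063728, -0.0011417 , -0.00061226, -0.00011155,
        0.00046787, -0.00018632]), 'tau': array([ 6.26365436e-04, -5.20571172e+01, -1.20333990e-02, -2.43756455e+01,
       -5.66509995e-02,  1.70196063e-02,  1.53990950e-04]), 'position': array([0.22205853, 0.61027659, 0.21365553]), 'orientation': array([ 0.5795884 ,  0.4051539 , -0.40610293, -0.57879877]), 'ft_force': array([-0.22098432,  0.35314473,  0.62314159]), 'moment': array([-0.03268491,  0.02949922, -0.0076914 ]), 'opening': 0.09211483347804611}
side [[-0.942, -0.213, 0.258, 0.087], [-0.334, 0.646, -0.687, 1.214], [-0.02, -0.733, -0.68, 1.392], [0.0, 0.0, 0.0, 1.0]] 526.6548985084447
lathe 0.81 [ 0.557 -0.03   0.25 ]
flap 0.7 [ 0.484 -0.023  0.256]
spindle 0.69 [0.574 0.083 0.273]
flap_edge 0.79 [ 0.477 -0.024  0.256]
flap_edge 0.56 [ 0.452 -0.422  0.056]
flap_hinge 0.59 [ 0.48  -0.028  0.254]
crank_grip 0.41 [0.58  0.145 0.302]
hub 0.6 [ 0.555 -0.03   0.247]
goug
[... 153 characters left out ...]
.15  0.007]
top [[0.027, -0.984, 0.179, 0.337], [-1.0, -0.027, -0.002, -0.023], [0.007, -0.178, -0.984, 1.32], [0.0, 0.0, 0.0, 1.0]] 387.94193748475965
lathe 0.95 [ 0.565 -0.21   0.263]
flap 0.9 [ 0.479 -0.041  0.251]
crank 0.62 [0.578 0.14  0.304]
spindle 0.6 [ 0.579 -0.21   0.294]
flap_edge 0.62 [ 0.482 -0.039  0.253]
flap_edge 0.61 [0.401 0.32  0.045]
flap_hinge 0.76 [ 0.482 -0.036  0.258]
crank_grip 0.67 [0.386 0.153 0.028]
crank_grip 0.64 [0.578 0.133 0.305]
hub 0.93 [ 0.567 -0.213  0.262]
hub 0.49 [ 0.483 -0.04   0.254]
gouge 0.98 [ 0.397 -0.162  0.023]
gouge 0.2 [ 0.481 -0.039  0.254]
mallet 0.81 [ 0.455 -0.456  0.061]
mallet 0.26 [0.598 0.144 0.011]
chuck_key 0.48 [0.602 0.143 0.012]
```

View pics/side0.png

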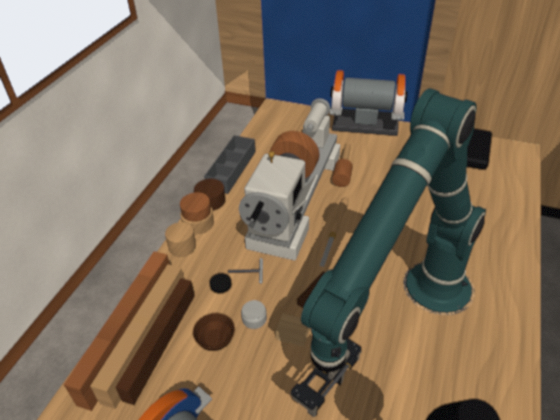

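View pics/top0.png

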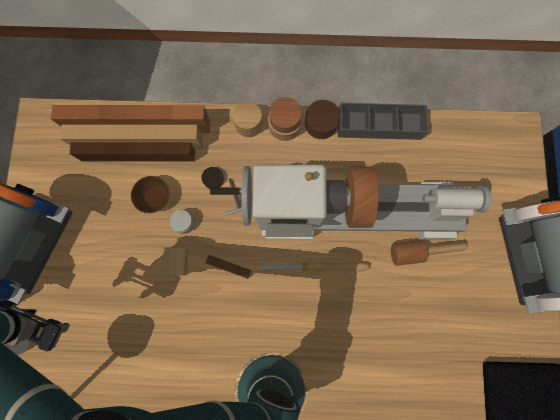

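```bash
python3 - <<'E'
from h import *
a=cv2.imread("pics/top0.png")[140:260,200:500]; cv2.imwrite("pics/top0z.png",cv2.resize(a,None,fx=2.6,fy=2.6,interpolation=cv2.INTER_CUBIC))
a=cv2.imread("pics/side0.png")[90:330,190:390]; cv2.imwrite("pics/side0z.png",cv2.resize(a,None,fx=2.5,fy=2.5,interpolation=cv2.INTER_CUBIC))
E
```

```text
(no output)
```

View pics/top0z.png

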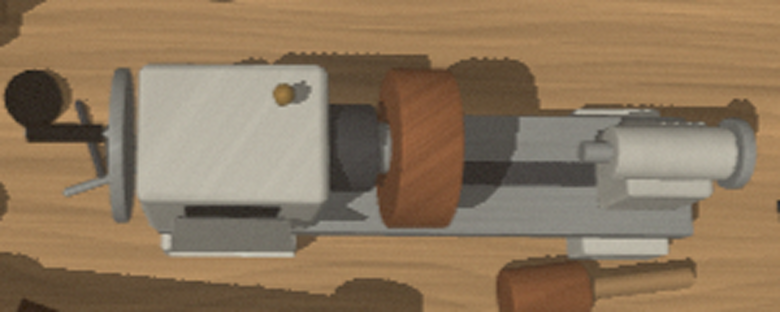

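View pics/side0z.png

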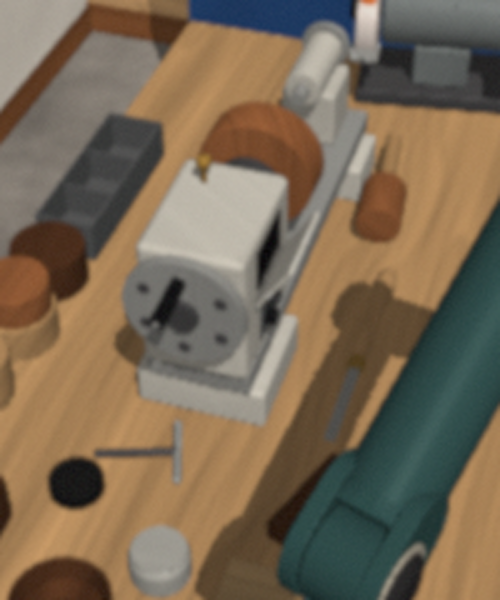

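```bash
cat >> h.py <<'E'
def L2W(p,q):
    c,s=np.cos(q[2]),np.sin(q[2]); return np.array([q[0]+c*p[0]-s*p[1], q[1]+s*p[0]+c*p[1], p[2]])
E
python3 - <<'E'
from h import *
from scipy.optimize import least_squares
ft=manip.grab_frame("top"); fs=manip.grab_frame("side")
H=.31
# lathe +x rear, +y handwheel
T=[((.075,.1,H),(253.5,165)),((.075,-.1,H),(325.4,165)),((-.075,-.1,H),(325.4,217.3)),((-.075,.1,H),(253.1,217.3))]
S=[((-.075,.1,H),(282.8,197.2)),((.075,.1,H),(246,188)),((-.075,-.1,H),(305.2,162))]
for name,sel in(("both",(T,S)),("top",(T,[])),("side",([],S))):
    def r(q): return np.concatenate([np.subtract(px(ft,L2W(p,q)),u) for p,u in sel[0]]+[np.subtract(px(fs,L2W(p,q)),u) for p,u in sel[1]])
    o=least_squares(r,[.56,-.03,0]); print(name,o.x,np.round(o.fun,1))
    if name=="both": q=o.x
np.save("q.npy",q)
for f,n in((ft,"top"),(fs,"side")):
    im=f["image"].copy()
    def pl(P,c=(0,0,255)):
        pts=np.array([px(f,L2W(p,q)) for p in P]); cv2.polylines(im,[np.round(pts*8).astype(np.int32)],False,c,1,cv2.LINE_AA,3)
    b=[(.075,.1,H),(.075,-.1,H),(-.075,-.1,H),(-.075,.1,H),(.075,.1,H)]; pl(b)
    t=np.linspace(0,6.3,50)
    pl([(.085*np.sin(a),.128,.235+.085*np.cos(a)) for a in t],(0,255,0))
    for y in(-.236,-.171): pl([(.088*np.sin(a),y,.235+.088*np.cos(a)) for a in t],(0,255,0))
    pl([(.06*np.sin(a),.215,.235+.06*np.cos(a)) for a in t],(255,255,0))
    for k in range(12):
        a=k*np.pi/6; print(n,k,np.round(px(f,L2W((.06*np.sin(a),.215,.235+.06*np.cos(a)),q)),1))
    for th in(0.35,.55,.75):
        e=[(-.076-.085*np.sin(th)-.003*np.cos(th),y,.213+.085*np.cos(th)-.003*np.sin(th)) for y in(-.065,.065)]
        pl(e,(255,0,255))
    (x0,y0)=(200,130) if n=="top" else (200,90)
    cv2.imwrite(f"pics/{n}1.png",cv2.resize(im[y0:y0+190,x0:x0+250],None,fx=3.1,fy=3.1,interpolation=cv2.INTER_CUBIC))
E
```

```text
both [ 0.5833368  -0.03779456  0.00966857] [-1.3 -2.4  0.6 -1.   0.8  1.3 -2.6 -0.1  4.8 -0.4 -3.2 -0.7  1.4 -2.7]
top [ 0.58200653 -0.03947695  0.02528585] [-1.1 -1.3  0.8 -1.1  1.9  1.2 -1.6  1. ]
side [ 0.58346824 -0.03249029 -0.02351433] [ 2.9  0.9 -4.5 -0.4  1.6 -1.2]
top 0 [209.4 190.1]
top 1 [210.4 180.2]
top 2 [212.2 174.7]
top 3 [214.2 174.9]
top 4 [215.7 180.3]
top 5 [216.6 189.3]
top 6 [216.5 199.6]
top 7 [215.6 208.8]
top 8 [214.  214.8]
top 9 [212.1 215.7]
top 10 [210.4 211. ]
top 11 [209.3 201.6]
side 0 [251.8 219.6]
side 1 [242.8 219.4]
side 2 [236.7 223.1]
side 3 [235.1 229.4]
side 4 [238.2 236.7]
side 5 [245.2 243.1]
side 6 [254.2 246.9]
side 7 [262.9 247.3]
side 8 [269.2 244.1]
side 9 [271.3 237.9]
side 10 [268.4 230.4]
side 11 [261.3 223.6]
```

View pics/top1.png

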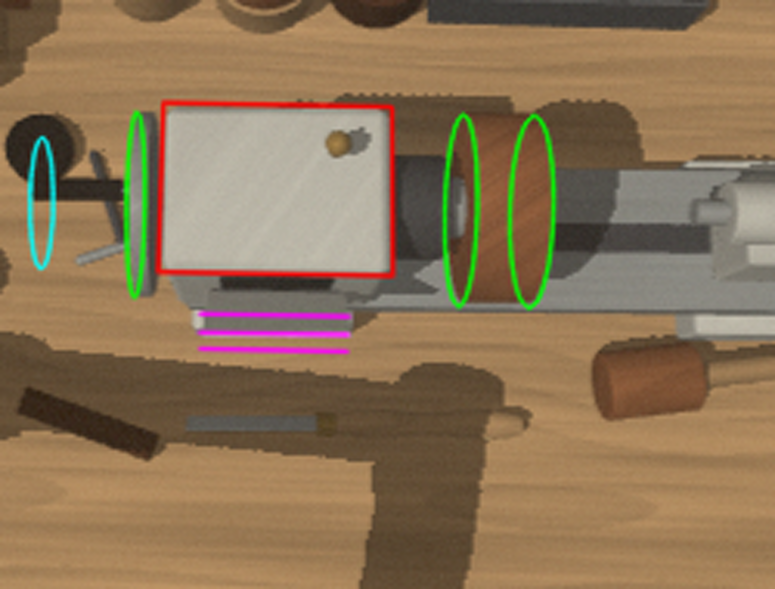

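View pics/side1.png

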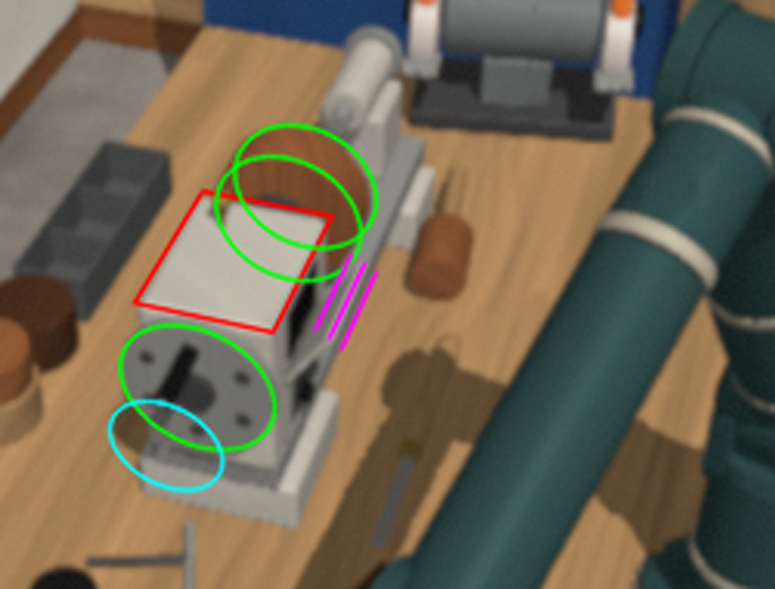

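```bash
cat > fit.py <<'E'
from h import *
from scipy.optimize import least_squares
ft=manip.grab_frame("top"); fs=manip.grab_frame("side")
t=np.linspace(0,2*np.pi,90)
def cyl(r,y0,y1): return [(r*np.sin(a),y,.235+r*np.cos(a)) for a in t for y in(y0,y1)]
B=cyl(.088,-.236,-.171); Wh=cyl(.085,.112,.128)
def bb(f,C,q):
    u=np.array([px(f,L2W(p,q)) for p in C]); return np.r_[u.min(0),u.max(0)]
z=lambda a,s,o: np.array(a)/s+np.r_[o,o]
tB=z([380,68,464,228],2.6,(200,140)); tW=z([109,67,133,223],2.6,(200,140))
sW=z([123,252,247,370],2.5,(190,90)); sB=z([0,101,323,0],2.5,(190,90))
def r(q): return np.concatenate([bb(ft,B,q)-tB,bb(ft,Wh,q)-tW,bb(fs,Wh,q)-sW,(bb(fs,B,q)-sB)[1:3]])
def r2(q): return r(q)[:8]
for rr in(r,r2):
    o=least_squares(rr,[.58,-.04,.02]); print(o.x,np.round(o.fun,1))
E
python3 fit.py
```

```text
[ 0.58413341 -0.03920862  0.01959192] [-2.8 -0.4  0.2 -0.1 -1.   0.2  0.7 -0.2 -0.7  0.2  1.2 -3.7 -0.8  1.1]
[ 0.58381615 -0.04114268  0.01829669] [-2.1 -0.2  0.9  0.1 -0.3  0.2  1.3 -0.1]
```

```bash
python3 - <<'E'
from h import *
from scipy.spatial.transform import Rotation as R
s=manip.sense(); print(np.round(R.from_quat(s["orientation"]).as_matrix(),3),s["time"])
f=manip.grab_frame("top")
for t in("gouge","mallet","chuck_key","wax_tin","bowl","pen_blank","sand_pad","offcut"):
    d=manip.boxes_of(f,t)
    if d: print(t,round(d[0]["p"],2),np.round(w(f,d[0]["xyz"]),3))
E
```

```text
[[ 0.342  0.    -0.94 ]
 [ 0.94   0.     0.342]
 [ 0.    -1.    -0.   ]] 1.4
gouge 0.58 [ 0.397 -0.162  0.024]
mallet 0.8 [ 0.458 -0.456  0.061]
chuck_key 0.72 [0.578 0.137 0.303]
wax_tin 0.86 [0.529 0.305 0.048]
bowl 0.57 [0.624 0.437 0.016]
pen_blank 0.87 [0.386 0.15  0.026]
sand_pad 0.73 [0.692 0.216 0.022]
offcut 0.83 [0.401 0.321 0.045]
```

```bash
python3 -m crank '[0,0,40,0,0,0,255, 0,0,80,0,0,0,255, 0,0,120,0,0,0,255, 0,-30,145,0,0,0.1,255, 20,-65,145,0,0,0.15,255, 35,-100,145,0,0,0.2,255, 50,-135,145,0,0,0.3,255, 65,-170,145,0,0,0.367,255]'
python3 -m crank '[12,-37,0,0,0,0,255, 24,-74,0,0,0,0,255, 36,-111,0,0,0,0,255, 48,-148,0,0,0,0,255, 60,-185,0,0,0,0,255, 72,-222,0,0,0,0,255, 84,-259,0,0,0,0,255, 96,-296,0,0,0,0,255]'
```

```text
time: 2.52
position: [0.2876, 0.4391, 0.3598]
orientation: [0.494, 0.506, -0.505, -0.494]
ft_force: [1.1, 0.2, -0.2]
opening: 0.0408
time: 3.18
position: [0.3834, 0.1429, 0.3599]
orientation: [0.495, 0.505, -0.504, -0.495]
ft_force: [0.4, -0.1, -0.6]
opening: 0.0005
```

```bash
python3 -m crank '[6,-38,0,0,0,0,255, 12,-76,0,0,0,0,255, 18,-114,0,0,0,0,255, 24,-152,0,0,0,0,255, 24,-187,0,0,0,0,255, 24,-187,0,0,0,0,255]'
python3 - <<'E'
from h import *
s=manip.sense();print(s["position"],s["qpos"],s["ft_force"])
for n in("side","top"):
    f=manip.grab_frame(n)
    x0,y0=(220,100)if n=="side" else(220,140)
    cv2.imwrite(f"pics/{n}2.png",cv2.resize(f["image"][y0:y0+150,x0:x0+190],None,fx=4,fy=4,interpolation=cv2.INTER_CUBIC))
    for d in manip.boxes_of(f,"flap")[:2]: print(n,round(d["p"],2),np.round(w(f,d["xyz"]),3))
E
```

```text
time: 3.68
position: [0.4069, -0.0488, 0.3602]
orientation: [0.499, 0.502, -0.502, -0.498]
ft_force: [0.6, 0.3, 0.5]
opening: 0.0006
[ 0.40693279 -0.04876079  0.36022462] [-0.57116987 -0.1440361   0.55219072  1.97497824  0.07884018  1.28869782
  1.53311312] [0.57328815 0.25485002 0.45714706]
side 0.69 [ 0.483 -0.024  0.252]
top 0.42 [0.384 0.154 0.028]
```

View pics/side2.png

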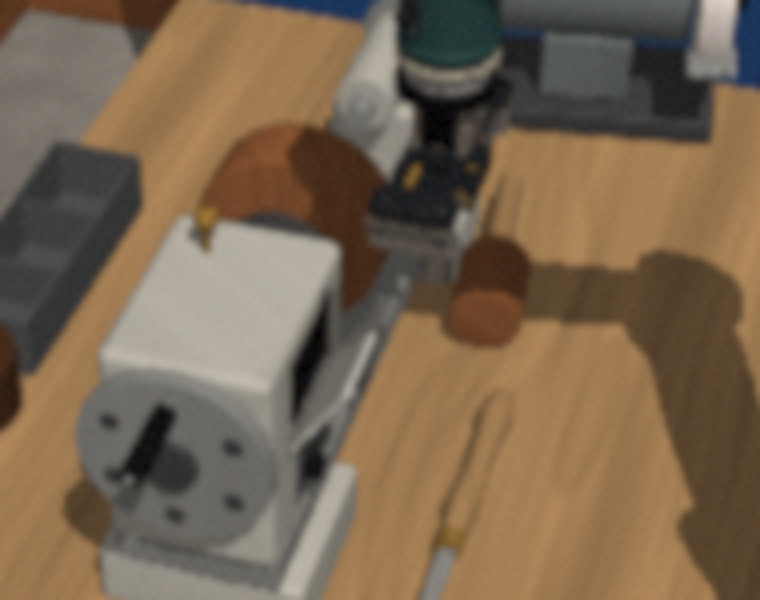

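View pics/top2.png

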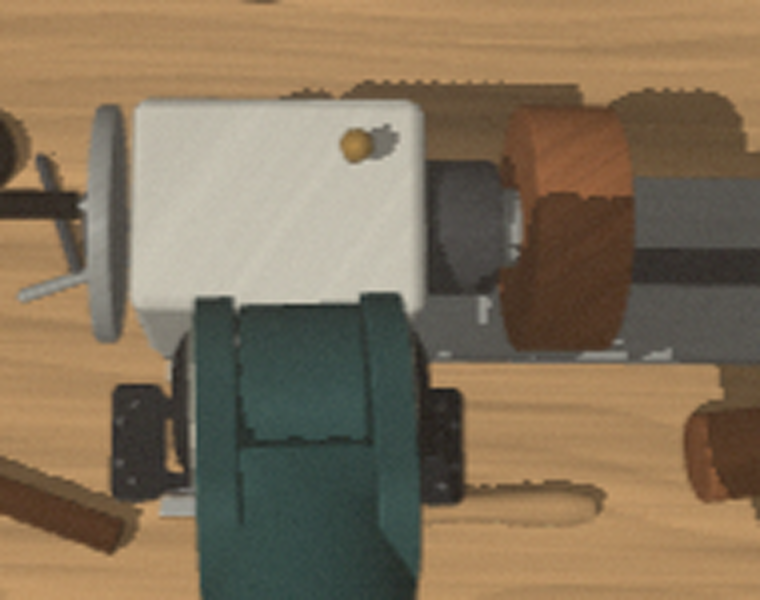

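```bash
python3 -m crank '[0,0,-35,0,0,0,255, 0,0,-70,0,0,0,255, 0,0,-98,0,0,0,255, 0,0,-98,0,0,0,255]'
python3 -m crank '[10,0,0,0,0,0,255, 20,0,0,0,0,0,255, 30,0,1,0,0,0,255, 36,0,4,0,0,0,255, 42,0,7,0,0,0,255, 48,0,9,0,0,0,255]'
python3 -m crank '[5,0,2,0,0,0,255, 10,0,4,0,0,0,255, 15,0,5,0,0,0,255, 20,0,6,0,0,0,255, 25,0,7,0,0,0,255]'
```

```text
time: 4.22
position: [0.4037, -0.0407, 0.2573]
orientation: [-0.493, -0.503, 0.508, 0.497]
ft_force: [-1.4, -0.4, -0.4]
opening: 0.0007
time: 4.72
position: [0.4557, -0.042, 0.2715]
orientation: [-0.495, -0.505, 0.505, 0.496]
ft_force: [-2.0, -0.2, 2.9]
opening: 0.0006
time: 5.13
position: [0.4807, -0.0422, 0.2777]
orientation: [0.496, 0.505, -0.504, -0.495]
ft_force: [-1.6, -0.1, 0.6]
opening: 0.0008
```

```bash
python3 -m crank '[4,0,1,0,0,0,255, 8,0,2,0,0,0,255, 10,0,2,0,0,0,255, 12,0,2,0,0,0,255]'
python3 -m crank '[2,0,0,0,0,0,255, 3,0,0,0,0,0,255, 4,0,0,0,0,0,255]'
```

```text
time: 5.47
position: [0.4924, -0.0422, 0.2796]
orientation: [-0.495, -0.504, 0.505, 0.496]
ft_force: [-5.1, 0.4, 2.8]
opening: 0.0003
time: 5.72
position: [0.4925, -0.0422, 0.2793]
orientation: [-0.493, -0.503, 0.506, 0.498]
ft_force: [-15.5, 0.6, 12.4]
opening: 0.0005
```

```bash
python3 -m crank '[0,0,0,0,0,0,255, -3,0,0,0,0,0,255, -25,0,0,0,0,0,255, -50,0,15,0,0,0,255, -65,0,50,0,0,0,255, -65,0,90,0,0,0,255,-65,0,110,0,0,0,255]'
python3 - <<'E'
from h import *
for n in("side","top"):
    f=manip.grab_frame(n)
    x0,y0=(220,100)if n=="side" else(220,140)
    cv2.imwrite(f"pics/{n}3.png",cv2.resize(f["image"][y0:y0+150,x0:x0+190],None,fx=4,fy=4,interpolation=cv2.INTER_CUBIC))
    for d in manip.boxes_of(f,"flap")[:2]: print(n,round(d["p"],2),np.round(w(f,d["xyz"]),3))
E
```

```text
time: 6.3
position: [0.4321, -0.0425, 0.3939]
orientation: [0.497, 0.507, -0.502, -0.494]
ft_force: [1.0, -1.1, 0.8]
opening: 0.0007
side 0.59 [ 0.504 -0.028  0.26 ]
side 0.44 [0.396 0.345 0.045]
```

View pics/side3.png

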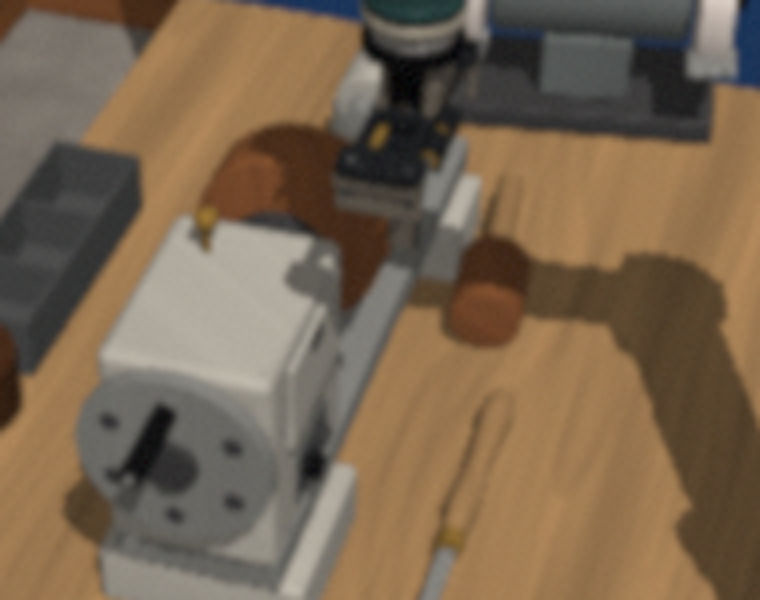

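```bash
python3 - <<'E'
from h import *
from scipy.spatial.transform import Rotation as R
q=[.584,-.040,.019]
s=manip.sense(); M=R.from_quat(s["orientation"]).as_matrix(); print(s["position"],np.round(M,4),np.arctan2(M[1,0],M[0,0]))
f=manip.grab_frame("top"); m=manip.masks_of(f,"crank")
for d in m[:2]:
    v,u=np.nonzero(d["mask"]); print(d["p"],u.min(),u.max(),v.min(),v.max(),u.mean(),v.mean())
fs=manip.grab_frame("side"); m=manip.masks_of(fs,"crank")
for d in m[:2]:
    v,u=np.nonzero(d["mask"]); print(d["p"],u.min(),u.max(),v.min(),v.max(),u.mean(),v.mean())
for a in(-.3,-.2,-.1,0,.1,.2):
  print(a,[np.round(px(g,L2W((.06*np.sin(a),y,.235+.06*np.cos(a)),q)),1) for g in(f,fs) for y in(.135,.175,.215)])
E
```

```text
[ 0.43142018 -0.0421341   0.38962015] [[-1.820e-02  1.500e-03 -9.998e-01]
 [ 9.998e-01  6.000e-04 -1.820e-02]
 [ 6.000e-04 -1.000e+00 -1.500e-03]] 1.5890085611802762
0.52 210 239 186 194 223.92576419213975 190.58951965065503
0.46 250 263 201 221 256.55384615384617 210.6153846153846
0.25 228 263 258 281 252.82010582010582 269.9259259259259
-0.3 [array([239.6, 197.5]), array([224.8, 197.4]), array([210.1, 197.2]), array([267.1, 204. ]), array([262.6, 212.4]), array([258.1, 221.1])]
-0.2 [array([239.6, 195.3]), array([224.8, 195.1]), array([210.1, 195. ]), array([265.3, 203.3]), array([260.8, 211.6]), array([256.2, 220.3])]
-0.1 [array([239.6, 193.1]), array([224.9, 192.9]), array([210.1, 192.8]), array([263.5, 202.7]), array([259., 211.]), array([254.4, 219.7])]
0 [array([239.7, 190.9]), array([224.9, 190.8]), array([210.2, 190.6]), array([261.7, 202.2]), array([257.2, 210.6]), array([252.5, 219.2])]
0.1 [array([239.8, 188.8]), array([225. , 188.6]), array([210.3, 188.5]), array([259.9, 201.9]), array([255.3, 210.2]), array([250.6, 218.9])]
0.2 [array([239.9, 186.7]), array([225.1, 186.6]), array([210.4, 186.5]), array([258.1, 201.7]), array([253.6, 210.1]), array([248.8, 218.7])]
```

```bash
python3 -m crank '[0,0,30,0,0,-0.12,0, 10,30,30,0,0,-0.24,0, 28,55,30,0,0,-0.36,0, 50,80,30,0,0,-0.48,0, 75,105,30,0,0,-0.6,0, 100,130,30,0,0,-0.72,0, 125,162,30,0,0,-0.84,0, 149,195,30,0,0,-0.96,0]'
python3 -m crank '[0,0,0,0,0,-0.12,0, 0,0,0,0,0,-0.24,0, 0,0,0,0,0,-0.36,0, 0,0,0,0,0,-0.48,0, 0,0,0,0,0,-0.61,0, 0,0,0,0,0,-0.61,0]'
python3 - <<'E'
from h import *
from scipy.spatial.transform import Rotation as R
s=manip.sense(); M=R.from_quat(s["orientation"]).as_matrix(); print(s["position"],np.round(M,3),np.arctan2(M[1,0],M[0,0]),s["qpos"],s["ft_force"])
E
```

```text
time: 7.37
position: [0.5813, 0.1536, 0.4182]
orientation: [0.673, 0.216, -0.217, -0.673]
ft_force: [0.2, -1.1, 0.8]
opening: 0.0515
time: 7.87
position: [0.5801, 0.1528, 0.4181]
orientation: [0.708, 0.005, -0.006, -0.707]
ft_force: [-0.4, -0.7, -0.2]
opening: 0.0908
[0.58011401 0.15282207 0.41812767] [[ 1.    -0.002 -0.015]
 [ 0.015 -0.002  1.   ]
 [-0.002 -1.    -0.002]] 0.015358701991969499 [-0.76042083  0.26579914  0.57660114  1.47706635 -0.14370884  1.44363882
 -0.16601661] [-0.42233028 -0.70557253 -0.16568727]
```

Perfect. Descend 142 mm and close.

```bash
python3 -m crank '[0,0,-40,0,0,0,0, 0,0,-80,0,0,0,0, 0,0,-115,0,0,0,0, 0,0,-142,0,0,0,0, 0,0,-142,0,0,0,0]'
python3 -m crank '[0,0,0,0,0,0,255, 0,0,0,0,0,0,255, 0,0,0,0,0,0,255, 0,0,0,0,0,0,255, 0,0,0,0,0,0,255, 0,0,0,0,0,0,255, 0,0,0,0,0,0,255, 0,0,0,0,0,0,255]'
python3 - <<'E'
from h import *
s=manip.sense(); print(s["position"],s["ft_force"],s["opening"])
for n in("side","top"):
    f=manip.grab_frame(n)
    x0,y0=(200,100)if n=="side" else(180,120)
    cv2.imwrite(f"pics/{n}4.png",cv2.resize(f["image"][y0:y0+150,x0:x0+190],None,fx=4,fy=4,interpolation=cv2.INTER_CUBIC))
E
```

```text
time: 8.28
position: [0.5764, 0.1522, 0.2711]
orientation: [0.709, 0.004, -0.012, -0.705]
ft_force: [-1.4, -0.3, -0.4]
opening: 0.092
time: 8.95
position: [0.5802, 0.1529, 0.2779]
orientation: [-0.707, -0.007, 0.007, 0.707]
ft_force: [-0.3, 0.4, 0.5]
opening: 0.0406
[0.58024472 0.15289031 0.27786978] [-0.28274758  0.40026143  0.45321703] 0.04055983945565019
```

View pics/side4.png

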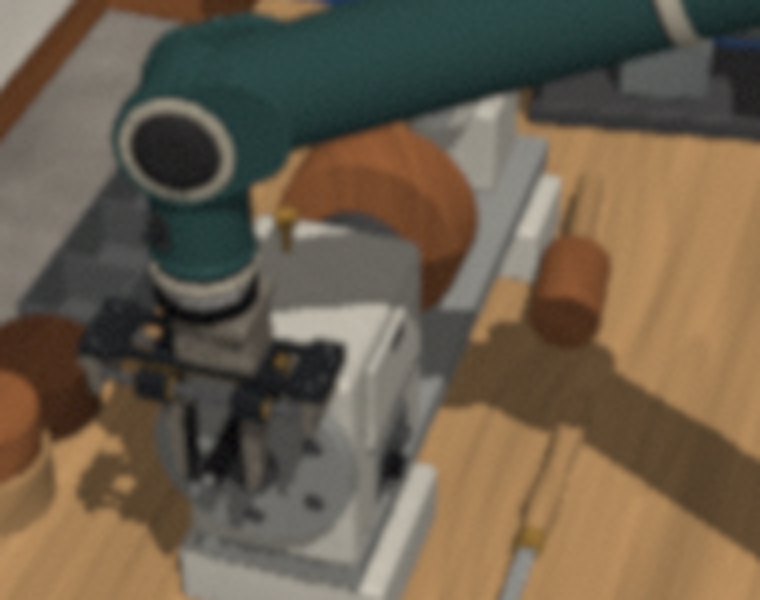

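```bash
python3 -m crank '[0,0,0,0,0,0,255, 0,0,0,0,0,0,255, 0,0,0,0,0,0,255, 0,0,0,0,0,0,255, 0,0,0,0,0,0,255, 0,0,0,0,0,0,255]'
python3 -c "
from h import *
s=manip.sense(); print(s['position'],s['ft_force'],s['opening'])"
```

```text
time: 9.55
position: [0.5803, 0.1528, 0.2775]
orientation: [0.707, 0.007, -0.007, -0.707]
ft_force: [0.2, -0.7, -1.3]
opening: 0.0189
[0.58026686 0.15284456 0.27753579] [ 0.22546375 -0.66896029 -1.31911676] 0.01887158309850314
```

```bash
python3 - <<'E'
import numpy as np
P=lambda d:(np.array([60*np.sin(np.radians(d)),0.019*60*np.sin(np.radians(d)),60*np.cos(np.radians(d))]))
prev=np.zeros(3); base=P(0)
for k in range(24):
    d0=15*k; c=np.round(P(d0),1)
    print(d0,[ [float(round(v,1)) for v in np.round(P(d0+e),1)-c] for e in(5,10,15)])
E
```

```text
0 [[5.2, 0.1, -0.2], [10.4, 0.2, -0.9], [15.5, 0.3, -2.0]]
15 [[5.0, 0.1, -1.6], [9.9, 0.2, -3.6], [14.5, 0.3, -6.0]]
30 [[4.4, 0.1, -2.9], [8.6, 0.1, -6.0], [12.4, 0.2, -9.6]]
45 [[3.6, 0.1, -3.8], [6.7, 0.1, -8.0], [9.6, 0.2, -12.4]]
60 [[2.4, 0.0, -4.6], [4.4, 0.1, -9.5], [6.0, 0.1, -14.5]]
75 [[1.1, 0.0, -5.1], [1.8, 0.0, -10.3], [2.0, 0.0, -15.5]]
90 [[-0.2, 0.0, -5.2], [-0.9, 0.0, -10.4], [-2.0, 0.0, -15.5]]
105 [[-1.6, 0.0, -5.0], [-3.6, -0.1, -9.9], [-6.0, -0.1, -14.5]]
120 [[-2.9, -0.1, -4.4], [-6.0, -0.1, -8.6], [-9.6, -0.2, -12.4]]
135 [[-3.8, -0.1, -3.6], [-8.0, -0.1, -6.7], [-12.4, -0.2, -9.6]]
150 [[-4.6, -0.1, -2.4], [-9.5, -0.2, -4.4], [-14.5, -0.3, -6.0]]
165 [[-5.1, -0.1, -1.1], [-10.3, -0.2, -1.8], [-15.5, -0.3, -2.0]]
180 [[-5.2, -0.1, 0.2], [-10.4, -0.2, 0.9], [-15.5, -0.3, 2.0]]
195 [[-5.0, -0.1, 1.6], [-9.9, -0.2, 3.6], [-14.5, -0.3, 6.0]]
210 [[-4.4, -0.1, 2.9], [-8.6, -0.1, 6.0], [-12.4, -0.2, 9.6]]
225 [[-3.6, -0.1, 3.8], [-6.7, -0.1, 8.0], [-9.6, -0.2, 12.4]]
240 [[-2.4, 0.0, 4.6], [-4.4, -0.1, 9.5], [-6.0, -0.1, 14.5]]
255 [[-1.1, 0.0, 5.1], [-1.8, 0.0, 10.3], [-2.0, 0.0, 15.5]]
270 [[0.2, 0.0, 5.2], [0.9, 0.0, 10.4], [2.0, 0.0, 15.5]]
285 [[1.6, 0.0, 5.0], [3.6, 0.1, 9.9], [6.0, 0.1, 14.5]]
300 [[2.9, 0.1, 4.4], [6.0, 0.1, 8.6], [9.6, 0.2, 12.4]]
315 [[3.8, 0.1, 3.6], [8.0, 0.1, 6.7], [12.4, 0.2, 9.6]]
330 [[4.6, 0.1, 2.4], [9.5, 0.2, 4.4], [14.5, 0.3, 6.0]]
345 [[5.1, 0.1, 1.1], [10.3, 0.2, 1.8], [15.5, 0.3, 2.0]]
```

```bash
(python3 -m crank '[5.2,0.1,-0.2,0,0,0,255, 10.4,0.2,-0.9,0,0,0,255, 15.5,0.3,-2,0,0,0,255]'
python3 -m crank '[5,0.1,-1.6,0,0,0,255, 9.9,0.2,-3.6,0,0,0,255, 14.5,0.3,-6,0,0,0,255]'
python3 -m crank '[4.4,0.1,-2.9,0,0,0,255, 8.6,0.1,-6,0,0,0,255, 12.4,0.2,-9.6,0,0,0,255]'
python3 -m crank '[3.6,0.1,-3.8,0,0,0,255, 6.7,0.1,-8,0,0,0,255, 9.6,0.2,-12.4,0,0,0,255]'
python3 -m crank '[2.4,0,-4.6,0,0,0,255, 4.4,0.1,-9.5,0,0,0,255, 6,0.1,-14.5,0,0,0,255]'
python3 -m crank '[1.1,0,-5.1,0,0,0,255, 1.8,0,-10.3,0,0,0,255, 2,0,-15.5,0,0,0,255]') | tee log1.txt
```

```text
time: 9.8
position: [0.5957, 0.1532, 0.2756]
orientation: [-0.707, -0.006, 0.007, 0.707]
ft_force: [-4.3, -0.4, 1.7]
opening: 0.019
time: 10.05
position: [0.6108, 0.1534, 0.2694]
orientation: [0.707, 0.007, -0.007, -0.707]
ft_force: [-3.6, -0.4, 2.9]
opening: 0.0191
time: 10.3
position: [0.6233, 0.1537, 0.2598]
orientation: [-0.707, -0.007, 0.006, 0.707]
ft_force: [-2.7, 0.1, 3.6]
opening: 0.0191
time: 10.55
position: [0.6328, 0.1539, 0.2474]
orientation: [-0.707, -0.007, 0.006, 0.707]
ft_force: [-2.8, -1.0, 4.6]
opening: 0.0192
time: 10.8
position: [0.6388, 0.154, 0.2328]
orientation: [-0.707, -0.007, 0.006, 0.707]
ft_force: [-2.7, -0.1, 4.5]
opening: 0.0192
time: 11.05
position: [0.6408, 0.154, 0.2173]
orientation: [-0.707, -0.007, 0.006, 0.707]
ft_force: [-1.5, 0.3, 5.5]
opening: 0.0188
```

Works well; excellent tracking. Carry on round.

```bash
(python3 -m crank '[-0.2,0,-5.2,0,0,0,255, -0.9,0,-10.4,0,0,0,255, -2,0,-15.5,0,0,0,255]'
python3 -m crank '[-1.6,0,-5,0,0,0,255, -3.6,-0.1,-9.9,0,0,0,255, -6,-0.1,-14.5,0,0,0,255]'
python3 -m crank '[-2.9,-0.1,-4.4,0,0,0,255, -6,-0.1,-8.6,0,0,0,255, -9.6,-0.2,-12.4,0,0,0,255]'
python3 -m crank '[-3.8,-0.1,-3.6,0,0,0,255, -8,-0.1,-6.7,0,0,0,255, -12.4,-0.2,-9.6,0,0,0,255]'
python3 -m crank '[-4.6,-0.1,-2.4,0,0,0,255, -9.5,-0.2,-4.4,0,0,0,255, -14.5,-0.3,-6,0,0,0,255]'
python3 -m crank '[-5.1,-0.1,-1.1,0,0,0,255, -10.3,-0.2,-1.8,0,0,0,255, -15.5,-0.3,-2,0,0,0,255]'
python3 -m crank '[-5.2,-0.1,0.2,0,0,0,255, -10.4,-0.2,0.9,0,0,0,255, -15.5,-0.3,2,0,0,0,255]'
python3 -m crank '[-5,-0.1,1.6,0,0,0,255, -9.9,-0.2,3.6,0,0,0,255, -14.5,-0.3,6,0,0,0,255]'
python3 -m crank '[-4.4,-0.1,2.9,0,0,0,255, -8.6,-0.1,6,0,0,0,255, -12.4,-0.2,9.6,0,0,0,255]') > log2.txt; grep -E "pos|ft" log2.txt
```

```text
position: [0.6387, 0.154, 0.2018]
ft_force: [-2.0, -0.5, 6.0]
position: [0.6327, 0.1538, 0.1875]
ft_force: [-2.3, -0.2, 6.9]
position: [0.6235, 0.1537, 0.1753]
ft_force: [-0.7, 0.5, 7.1]
position: [0.6116, 0.1535, 0.1659]
ft_force: [-0.3, -0.3, 7.5]
position: [0.5969, 0.1532, 0.1597]
ft_force: [1.9, 0.7, 3.8]
position: [0.5801, 0.1529, 0.1575]
ft_force: [1.3, 0.8, 4.3]
position: [0.5644, 0.1526, 0.1597]
ft_force: [2.7, 0.8, 3.7]
position: [0.55, 0.1523, 0.1659]
ft_force: [3.4, 0.5, 3.3]
position: [0.5377, 0.1521, 0.1756]
ft_force: [4.7, 0.8, 2.6]
```

```bash
(python3 -m crank '[-3.6,-0.1,3.8,0,0,0,255, -6.7,-0.1,8,0,0,0,255, -9.6,-0.2,12.4,0,0,0,255]'
python3 -m crank '[-2.4,0,4.6,0,0,0,255, -4.4,-0.1,9.5,0,0,0,255, -6,-0.1,14.5,0,0,0,255]'
python3 -m crank '[-1.1,0,5.1,0,0,0,255, -1.8,0,10.3,0,0,0,255, -2,0,15.5,0,0,0,255]'
python3 -m crank '[0.2,0,5.2,0,0,0,255, 0.9,0,10.4,0,0,0,255, 2,0,15.5,0,0,0,255]'
python3 -m crank '[1.6,0,5,0,0,0,255, 3.6,0.1,9.9,0,0,0,255, 6,0.1,14.5,0,0,0,255]'
python3 -m crank '[2.9,0.1,4.4,0,0,0,255, 6,0.1,8.6,0,0,0,255, 9.6,0.2,12.4,0,0,0,255]'
python3 -m crank '[3.8,0.1,3.6,0,0,0,255, 8,0.1,6.7,0,0,0,255, 12.4,0.2,9.6,0,0,0,255]'
python3 -m crank '[4.6,0.1,2.4,0,0,0,255, 9.5,0.2,4.4,0,0,0,255, 14.5,0.3,6,0,0,0,255]'
python3 -m crank '[5.1,0.1,1.1,0,0,0,255, 10.3,0.2,1.8,0,0,0,255, 15.5,0.3,2,0,0,0,255]') > log3.txt; grep -E "pos|ft" log3.txt
cat > ana.py <<'E'
import re,glob,numpy as np,sys
from scipy.optimize import curve_fit
P=[];F=[]
for l in open(0) if 0 else "".join(open(f).read() for f in sys.argv[1:]).split("\n"):
    if l.startswith("pos"): P.append(eval(l.split(":",1)[1]))
    if l.startswith("ft"): F.append(eval(l.split(":",1)[1]))
P=np.array(P);F=np.array(F)
# circle fit
A=np.c_[P[:,0],P[:,2],np.ones(len(P))]; b=(P[:,[0,2]]**2).sum(1); s=np.linalg.lstsq(A,b,rcond=None)[0]
c=s[:2]/2; r=np.sqrt(s[2]+c@c); print("centre",c,"r",r)
a=np.unwrap(np.arctan2(P[:,0]-c[0],P[:,2]-c[1]))
t=np.c_[np.cos(a),-np.sin(a)]; n=np.c_[np.sin(a),np.cos(a)]
T=-.06*(F[:,[0,2]]*t).sum(1)
N=(F[:,[0,2]]*n).sum(1)
sgn=np.sign(np.gradient(a))
# model: T = D*sgn + m*(-sin(a+ph)) + bias forces (bx,bz)
# heavy angle from top = a+ph ; gravity hinders (+) while rising: -sin(h)
def mod(_,D,c1,s1): return D*sgn-(c1*np.sin(a)+s1*np.cos(a))
p,cv=curve_fit(mod,a,T); print("D",p[0],"m",np.hypot(*p[1:]),"phi",np.arctan2(p[2],p[1]),"sd",np.sqrt(np.diag(cv)))
for i in range(len(a)): print(round(np.degrees(a[i])),round(T[i],3),round(mod(0,*p)[i],3),round(N[i],1))
E
python3 ana.py log1.txt log2.txt log3.txt
```

```text
position: [0.5283, 0.1519, 0.1882]
ft_force: [5.5, 0.6, 2.3]
position: [0.5225, 0.1518, 0.2026]
ft_force: [6.3, 1.0, 0.5]
position: [0.5207, 0.1517, 0.2179]
ft_force: [7.0, 1.7, -1.2]
position: [0.5227, 0.1518, 0.2331]
ft_force: [8.2, 2.7, -3.4]
position: [0.5283, 0.1519, 0.2471]
ft_force: [8.9, 1.4, -7.9]
position: [0.5366, 0.152, 0.2585]
ft_force: [5.1, 2.1, -9.1]
position: [0.5484, 0.1522, 0.2683]
ft_force: [1.5, 1.0, -6.8]
position: [0.5639, 0.1525, 0.2752]
ft_force: [-1.7, 1.0, -5.0]
position: [0.5801, 0.1528, 0.2776]
ft_force: [-4.2, 0.5, -3.8]
centre [0.58068872 0.2175235 ] r 0.06007469698697398
D 0.18956064125911162 m 0.13161789824525896 phi -2.7351269694502376 sd [0.00570627 0.00801264 0.00812848]
14 0.275 0.27 0.6
30 0.274 0.295 0.7
45 0.267 0.312 0.6
60 0.323 0.32 -0.1
75 0.302 0.32 -1.5
90 0.33 0.31 -1.5
105 0.316 0.293 -3.5
120 0.29 0.268 -5.4
135 0.274 0.239 -5.5
149 0.216 0.207 -6.6
164 0.171 0.172 -3.1
181 0.075 0.136 -4.3
196 0.096 0.107 -4.3
211 0.074 0.083 -4.6
226 0.085 0.067 -5.2
241 0.041 0.059 -5.9
256 0.065 0.06 -6.2
270 0.069 0.069 -7.0
285 0.069 0.086 -8.8
299 0.15 0.11 -11.6
313 0.192 0.136 -9.9
328 0.143 0.169 -6.5
344 0.182 0.206 -4.3
359 0.254 0.24 -3.8
```

```bash
(python3 -m crank '[-5.2,-0.1,-0.2,0,0,0,255, -10.4,-0.2,-0.9,0,0,0,255, -15.5,-0.3,-2,0,0,0,255]'
python3 -m crank '[-5,-0.1,-1.6,0,0,0,255, -9.9,-0.2,-3.6,0,0,0,255, -14.5,-0.3,-6,0,0,0,255]'
python3 -m crank '[-4.4,-0.1,-2.9,0,0,0,255, -8.6,-0.1,-6,0,0,0,255, -12.4,-0.2,-9.6,0,0,0,255]'
python3 -m crank '[-3.6,-0.1,-3.8,0,0,0,255, -6.7,-0.1,-8,0,0,0,255, -9.6,-0.2,-12.4,0,0,0,255]'
python3 -m crank '[-2.4,0,-4.6,0,0,0,255, -4.4,-0.1,-9.5,0,0,0,255, -6,-0.1,-14.5,0,0,0,255]'
python3 -m crank '[-1.1,0,-5.1,0,0,0,255, -1.8,0,-10.3,0,0,0,255, -2,0,-15.5,0,0,0,255]'
python3 -m crank '[0.2,0,-5.2,0,0,0,255, 0.9,0,-10.4,0,0,0,255, 2,0,-15.5,0,0,0,255]'
python3 -m crank '[1.6,0,-5,0,0,0,255, 3.6,0.1,-9.9,0,0,0,255, 6,0.1,-14.5,0,0,0,255]'
python3 -m crank '[2.9,0.1,-4.4,0,0,0,255, 6,0.1,-8.6,0,0,0,255, 9.6,0.2,-12.4,0,0,0,255]'
python3 -m crank '[3.8,0.1,-3.6,0,0,0,255, 8,0.1,-6.7,0,0,0,255, 12.4,0.2,-9.6,0,0,0,255]'
python3 -m crank '[4.6,0.1,-2.4,0,0,0,255, 9.5,0.2,-4.4,0,0,0,255, 14.5,0.3,-6,0,0,0,255]'
python3 -m crank '[5.1,0.1,-1.1,0,0,0,255, 10.3,0.2,-1.8,0,0,0,255, 15.5,0.3,-2,0,0,0,255]') > log4.txt; grep -E "pos|ft|open" log4.txt|paste - - -
```

```text
position: [0.5653, 0.1526, 0.2757]	ft_force: [5.0, 1.2, -9.3]	opening: 0.0193
position: [0.5513, 0.1523, 0.27]	ft_force: [8.4, 1.5, -7.6]	opening: 0.019
position: [0.5399, 0.1521, 0.2615]	ft_force: [7.8, 0.6, -2.3]	opening: 0.0193
position: [0.5302, 0.152, 0.2498]	ft_force: [5.7, 1.4, 2.5]	opening: 0.0194
position: [0.523, 0.1518, 0.2338]	ft_force: [5.1, 1.2, 2.1]	opening: 0.0191
position: [0.5207, 0.1518, 0.2175]	ft_force: [4.6, 1.0, 4.9]	opening: 0.0188
position: [0.5227, 0.1518, 0.202]	ft_force: [4.2, -1.0, 6.8]	opening: 0.0189
position: [0.5286, 0.1519, 0.1876]	ft_force: [4.3, 0.3, 8.1]	opening: 0.0191
position: [0.5379, 0.1521, 0.1753]	ft_force: [2.5, -0.5, 8.9]	opening: 0.0189
position: [0.55, 0.1523, 0.1658]	ft_force: [-0.2, 0.2, 11.5]	opening: 0.0196
position: [0.5639, 0.1525, 0.1597]	ft_force: [-0.8, 0.4, 13.1]	opening: 0.0193
position: [0.5782, 0.1529, 0.1574]	ft_force: [-4.1, -0.8, 12.2]	opening: 0.0189
```

```bash
(python3 -m crank '[5.2,0.1,0.2,0,0,0,255, 10.4,0.2,0.9,0,0,0,255, 15.5,0.3,2,0,0,0,255]'
python3 -m crank '[5,0.1,1.6,0,0,0,255, 9.9,0.2,3.6,0,0,0,255, 14.5,0.3,6,0,0,0,255]'
python3 -m crank '[4.4,0.1,2.9,0,0,0,255, 8.6,0.1,6,0,0,0,255, 12.4,0.2,9.6,0,0,0,255]'
python3 -m crank '[3.6,0.1,3.8,0,0,0,255, 6.7,0.1,8,0,0,0,255, 9.6,0.2,12.4,0,0,0,255]'
python3 -m crank '[2.4,0,4.6,0,0,0,255, 4.4,0.1,9.5,0,0,0,255, 6,0.1,14.5,0,0,0,255]'
python3 -m crank '[1.1,0,5.1,0,0,0,255, 1.8,0,10.3,0,0,0,255, 2,0,15.5,0,0,0,255]'
python3 -m crank '[-0.2,0,5.2,0,0,0,255, -0.9,0,10.4,0,0,0,255, -2,0,15.5,0,0,0,255]'
python3 -m crank '[-1.6,0,5,0,0,0,255, -3.6,-0.1,9.9,0,0,0,255, -6,-0.1,14.5,0,0,0,255]'
python3 -m crank '[-2.9,-0.1,4.4,0,0,0,255, -6,-0.1,8.6,0,0,0,255, -9.6,-0.2,12.4,0,0,0,255]'
python3 -m crank '[-3.8,-0.1,3.6,0,0,0,255, -8,-0.1,6.7,0,0,0,255, -12.4,-0.2,9.6,0,0,0,255]'
python3 -m crank '[-4.6,-0.1,2.4,0,0,0,255, -9.5,-0.2,4.4,0,0,0,255, -14.5,-0.3,6,0,0,0,255]'
python3 -m crank '[-5.1,-0.1,1.1,0,0,0,255, -10.3,-0.2,1.8,0,0,0,255, -15.5,-0.3,2,0,0,0,255]') > log5.txt; grep -E "pos|ft|open" log5.txt|paste - - -; python3 ana.py log4.txt log5.txt; python3 ana.py log[1-5].txt|head -2
```

```text
position: [0.5922, 0.1531, 0.1585]	ft_force: [-5.9, -0.9, 8.2]	opening: 0.0189
position: [0.6065, 0.1533, 0.1634]	ft_force: [-4.5, -0.2, 1.5]	opening: 0.0191
position: [0.6223, 0.1537, 0.1744]	ft_force: [-2.1, -0.4, -1.6]	opening: 0.0192
position: [0.633, 0.1538, 0.1881]	ft_force: [-1.1, 0.0, -1.7]	opening: 0.0192
position: [0.6389, 0.154, 0.203]	ft_force: [0.7, 0.2, -1.7]	opening: 0.0188
position: [0.6407, 0.154, 0.2185]	ft_force: [2.0, 0.3, -1.3]	opening: 0.0191
position: [0.6384, 0.154, 0.2339]	ft_force: [1.4, 0.7, -0.3]	opening: 0.0191
position: [0.6322, 0.1538, 0.2484]	ft_force: [2.3, 0.4, 0.4]	opening: 0.019
position: [0.6224, 0.1537, 0.2607]	ft_force: [3.1, 1.1, 0.4]	opening: 0.019
position: [0.6098, 0.1534, 0.27]	ft_force: [2.4, 0.2, 0.6]	opening: 0.0192
position: [0.5951, 0.1531, 0.2758]	ft_force: [2.4, 1.2, 0.7]	opening: 0.0192
position: [0.5796, 0.1528, 0.2775]	ft_force: [2.3, 0.6, -0.3]	opening: 0.0192
centre [0.5806714  0.21749257] r 0.060044620070883535
D 0.1956914061742001 m 0.12287560418507833 phi -2.6692309690795994 sd [0.0066085  0.00943481 0.00925989]
-15 -0.148 -0.17 -10.3
-29 -0.217 -0.2 -10.7
-43 -0.25 -0.229 -7.0
-57 -0.311 -0.258 -3.5
-74 -0.205 -0.286 -4.3
-90 -0.294 -0.305 -4.6
-105 -0.329 -0.316 -5.8
-120 -0.293 -0.318 -7.8
-135 -0.275 -0.313 -8.0
-149 -0.362 -0.3 -9.8
-164 -0.265 -0.28 -12.4
-178 -0.276 -0.256 -12.0
-191 -0.253 -0.23 -9.2
-206 -0.205 -0.199 -3.3
-224 -0.157 -0.16 -0.3
-241 -0.121 -0.128 -0.1
-256 -0.089 -0.103 1.1
-271 -0.08 -0.085 2.0
-286 -0.04 -0.075 1.3
-301 -0.05 -0.073 2.2
-316 -0.117 -0.079 2.4
-331 -0.108 -0.094 1.7
-346 -0.13 -0.115 1.3
-361 -0.138 -0.142 -0.3
centre [0.58068012 0.2175076 ] r 0.060059632741884084
D 0.19254181829902364 m 0.1273277853226632 phi -2.704235984887283 sd [0.00429021 0.00607374 0.00606081]
```

```bash
python3 -m crank '[-5.2,-0.1,-0.2,0,0,0,255, -10.4,-0.2,-0.9,0,0,0,255, -15.5,-0.3,-2,0,0,0,255, -20.5,-0.4,-3.6,0,0,0,255, -25.4,-0.5,-5.6,0,0,0,255, -25.4,-0.5,-5.6,0,0,0,255, -25.4,-0.5,-5.6,0,0,0,255, -25.4,-0.5,-5.6,0,0,0,255]'
python3 -m crank '[0,0,0,0,0,0,255, 0,0,0,0,0,0,255, 0,0,0,0,0,0,255, 0,0,0,0,0,0,255, 0,0,0,0,0,0,255, 0,0,0,0,0,0,255]'
python3 - <<'E'
from h import *
s=manip.sense(); print(s["position"],s["ft_force"],s["opening"],np.abs(s["qvel"]).max())
for n in("side","top"):
    f=manip.grab_frame(n)
    for t in("flap","chuck_key","wax_tin","pen_blank","offcut","bowl","sand_pad","gouge","mallet"):
        for d in manip.boxes_of(f,t)[:1]: print(n,t,round(d["p"],2),np.round(w(f,d["xyz"]),3))
    x0,y0=(200,100)if n=="side" else(180,120)
    cv2.imwrite(f"pics/{n}5.png",cv2.resize(f["image"][y0:y0+150,x0:x0+190],None,fx=4,fy=4,interpolation=cv2.INTER_CUBIC))
print(manip.sense()["time"])
E
```

```text
time: 22.22
position: [0.5533, 0.1523, 0.271]
orientation: [0.707, 0.005, -0.008, -0.707]
ft_force: [0.1, 0.7, -5.0]
opening: 0.0191
time: 22.72
position: [0.5547, 0.1524, 0.2717]
orientation: [0.707, 0.007, -0.007, -0.707]
ft_force: [0.1, 1.7, -7.0]
opening: 0.0191
[0.55469985 0.15235216 0.2717235 ] [ 0.06979987  1.72002684 -7.04834061] 0.0190735040956216 0.0011976314069350267
side flap 0.7 [ 0.503 -0.037  0.256]
side chuck_key 0.5 [0.605 0.151 0.007]
side wax_tin 0.74 [0.528 0.335 0.051]
side pen_blank 0.66 [0.389 0.167 0.031]
side offcut 0.73 [0.397 0.344 0.044]
side bowl 0.71 [0.632 0.415 0.02 ]
side sand_pad 0.65 [0.687 0.231 0.024]
side gouge 0.7 [ 0.394 -0.141  0.026]
side mallet 0.76 [ 0.456 -0.423  0.056]
top flap 0.87 [ 0.505 -0.045  0.278]
top wax_tin 0.39 [0.557 0.115 0.299]
top pen_blank 0.55 [0.379 0.133 0.028]
top offcut 0.44 [0.4   0.357 0.044]
top bowl 0.63 [0.626 0.434 0.016]
top gouge 0.84 [ 0.395 -0.162  0.022]
top mallet 0.73 [ 0.457 -0.457  0.056]
23.7167
```

View pics/side5.png

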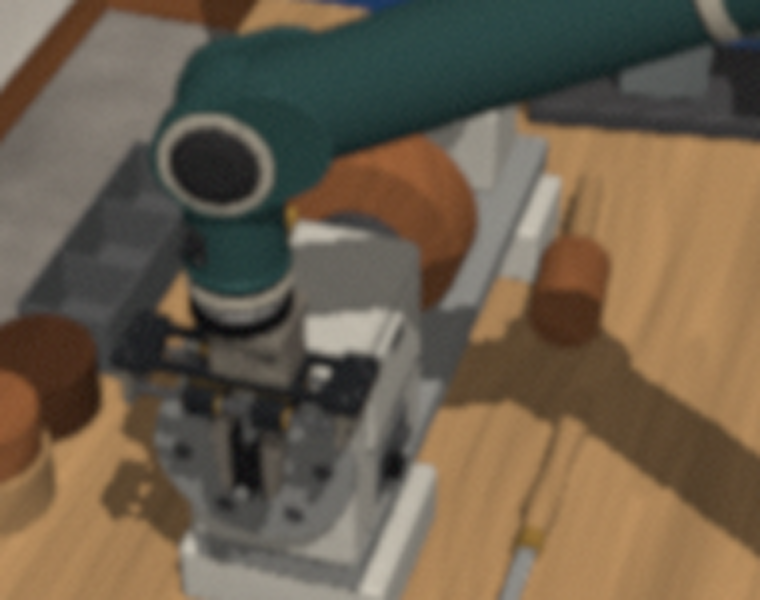

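```bash
python3 -c "
from h import *
print(manip.sign_off()); s=manip.sense(); print(s['position'],s['opening'],s['time'])"
```

```text
the job is handed in; nothing more can be done
None
the job is handed in; nothing more can be done
```

The flap is shut and the heavy side hangs straight down, with the crank handle still gripped and the spindle still. I handed the job in at about 24 s of the 72 s allowed. No verdict was reported.

- **Flap:** I pushed it until it met its stop, where the push force rose to about 15 N with no further movement. Later pictures put its middle at x ≈ 0.504, where a shut flap should be (0.505).
- **Finding the heavy side:** I turned the crank one full turn each way, which carried the heavy side over the top both times. A fit to the crank forces gave a drag of 0.19 N m and an imbalance of 0.127 N m. The forward turn put the heavy side at −2.74 rad from the crank and the backward turn at −2.67 rad. I used the mean, −2.70, and set the crank about 25° short of the top, towards the robot.
- **Last checks:** The fingers are closed on the handle at an opening of 19 mm and the arm is at rest. The bench items showed no clear movement. The exception is the networks' positions, which scatter by 2–3 cm between cameras. In the last top view they mislabelled the wax tin and missed the chuck key and sanding pad, though the side view still showed all three.
- **What disagreed:** There was a steady inward pull on the crank of up to about 12 N, with 7 N vertical in the final hold, from a small mismatch in the circle I followed. I judge it harmless. A leftover force-sensor offset could shift the heavy-side angle by about 0.1 rad, within the 0.35 allowed.

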